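Roll the mailing tube onto the labelling line

ROBOT

A 6-joint arm with a two-finger parallel gripper is mounted at the origin on a cart in front of the work surface, level with it; the furniture and walls round the work are solid. World frame = base frame: x ahead of the robot, y to its left, z up, the work surface at z = 0. Lengths are in m, angles in rad, forces in N, time in s.
With the tool pointing down it reaches from about 0.375 to 0.975 m from the base axis. Payload 3.8 kg.
Tool frame: the origin (TCP) lies midway between the tips of the shut fingers; the grasp point (between the pads) lies 19 mm behind it; z points along the fingers, y is the line along which they close (so a half turn about z gives the same grasp; the last joint's range is limited). The gripper opens to 88 mm and grips with 3 to 60 N. Pads are 18 mm wide; open, the fingers measure 123 mm over their backs; the gripper's body (75 mm by 187 mm) begins 45 mm behind the grasp point.
Start: joints at [1.13, 0.264, 1.604, -0, 1.274, -0.037], TCP at [0.265, 0.621, 0.239] pointing down, gripper open.
Joint ranges: [-2.63, 2.63], [-0.94, 2.18], [0.31, 2.57], [-1.31, 4.45], [0, 2.66], [-2.55, 2.55]. Speed limits (rad/s): [2.57, 2.57, 3.14, 3.14, 3.14, 3.14].

INTERFACE

Orientations are given as a rotation vector (axis times angle).
In Python, from cell import manip, inverse_kinematics, cams, order gives the robot as it stands. Calls block until the motion is done:
- manip.move_pose(position, orientation): joint-space move of the TCP to a pose.
- manip.move_linear(position, rate=0.15, rot=None): straight line of the TCP; rot=None keeps the orientation; rate is the mean speed in m/s.
- manip.set_joints(angles): joint-space move.
- manip.set_gripper(opening, force=None): finger opening in m; force is the grip in N (None keeps the last); returns when the fingers have stopped.
- manip.dwell(seconds).
- inverse_kinematics(position, orientation): joint angles nearest the present ones, or None.
- manip.state(): the state.
- cams.capture(name): name is "side" or "top" or "wrist"; returns a dict with "image" (400x640x3 uint8, blue, green, red), "z_map" (400x640 float32, m along the optical axis (not along the pixel's ray), 0 where there is no reading), "intrinsics" (3x3 intrinsics, pixels), "position" and "orientation" of the camera in the world; the wrist camera has in their place "T_tool_cam" (4x4, takes a point from camera to tool coordinates, whose origin is the TCP and whose axes are the flange's). Camera axes: x right, y down, z forward; pixel columns grow to the right and rows downward; lengths in m; the calibration is good to about 2 mm. A picture is of the moment at which its call begins: read the wrist's pose just before it.
A pose or a line that the arm cannot do raises manip.IKError and nothing moves.
- order.close_job(): hands the job in; it is judged then, once.
The state is a dict: "clock": time; "joint_pos": joint angles; "joint_velocities": joint speeds; "tau": joint torques, N m; "tool_pos": TCP position; "tcp_rot": TCP orientation; "contact_force": force on the tool from outside, world axes, zero at the start; "moment": the same for the moment, N m; "gripper_width": finger opening in m; "grasp_force": force on a finger pad.
Only numpy, scipy, OpenCV 4.12 (cv2) and the standard library are available. Lean on these libraries where they do the work, as an engineer would, in place of code of your own. Each camera call takes 0.05 s, during which the arm holds its last target. There are 200 camera calls.

TASK

The longer of the two cardboard mailing tubes has to lie on the labelling line of the packing mat. Push on its top with the fingertips so that it rolls across the mat to the line and comes to rest there, lying along the line with its middle over it. It must roll, not be slid, pinched, lifted or shoved from low down on its side; leave the short tube, the vial and the pine cone alone, then take the hand away.

Things in the scene. Friction and masses are not known exactly. Their poses are not given: they have to be found in the camera images.
- long_tube: The longer cardboard mailing tube: rigid, white end caps, 76 mm diameter, 180 mm long, about 0.22 kg, lying about 115 mm to one side of the line, about parallel to it. Origin at its centre, 38 mm above the mat; y is its axis; z points up at the start, through the pale seam, and turns as it rolls. Tips pressed lightly on its top do not slip. The felt brakes it: from 0.05 m/s it stops within 10 mm.
- short_tube: The shorter mailing tube of the same diameter (76 mm), 110 mm long, 0.15 kg, lying on the mat on the other side of the line. Leave it. Origin at its centre, y along its axis.
- packing_mat: Fixed grey felt packing mat, 330 x 330 mm, 6 mm thick, lying on the table. Origin at the centre of its underside; its y axis runs along the labelling line, its x axis across the line (the rolling direction, roughly away from the robot).
- line (a point): Middle of the labelling line, on the mat's top (6 mm above the table): a thin dark inlaid line 5 mm wide, 300 mm long, across the middle of the mat along the mat's y axis, with a small wooden index block (16 x 12 mm, 12 mm high) at either end, 156 mm from its middle. Same axes as the mat.
- oil_vial: Small glass vial with wooden stopper, 32 mm diameter, 80 mm tall, standing loose on the mat near one side edge, about 138 mm along +y from the mat's middle and 60 mm beyond the line (+x). Leave it. Origin under its centre.
- pine_cone: Pine cone, 35 mm diameter, 44 mm tall, standing loose on the mat near the other side edge, about 138 mm along -y and 60 mm before the line (-x). Leave it. Origin under its centre.

How it is judged:
On the way:
1. the long tube has rolled on the mat through more than 60 degrees (angle between long_tube's own z axis and vertical above 1.05 rad and height (world z) of long_tube below 0.05 m), for 0.05 s.
At the end, for the whole second after the job is handed in: The long tube rests on the mat, axis within 12 mm of the line and parallel to it within 0.14 rad, its middle within 40 mm of the line's middle, rolled so that its seam is over 120 degrees (2.1 rad) from the top; short tube, vial and pine cone within 12 mm of their starts (x of long_tube in the frame of line between -0.012 and 0.012 m and y of long_tube in the frame of line between -0.04 and 0.04 m and angle between the y axis of long_tube and the y axis of line, either way round below 0.14 rad and angle between long_tube's own z axis and vertical above 2.1 rad and height (world z) of long_tube below 0.05 m and linear speed of long_tube below 0.01 m/s and distance of each of short_tube, oil_vial, pine_cone from where it was at the start of the episode below 0.012 m); the robot touches nothing.
It fails at once if the long tube is lifted off the mat (centre more than 12 mm up) (height (world z) of long_tube above 0.056 m).
It fails at once if the fingers push the long tube with the fingertips down at its lower half, instead of on its top (contact force between the fingers and long_tube above 0.5 N and height (world z) of the grasp point below 0.062 m).
It fails at once if the short tube is disturbed (distance of short_tube from where it was at the start of the episode above 0.02 m).
It fails at once if the vial is moved or knocked over (distance of oil_vial from where it was at the start of the episode above 0.02 m or angle between oil_vial's own z axis and vertical above 0.5 rad).
It fails at once if the pine cone is moved or knocked over (distance of pine_cone from where it was at the start of the episode above 0.02 m or angle between pine_cone's own z axis and vertical above 0.5 rad).
It also fails if it takes over 54 s, if anything falls off the work surface, if the arm or the gripper's body presses on something with over 40 N, if the wrist force passes 120 N, or if a joint passes its speed limit or range.

## Working session

There is one attempt and no reset: what is moved stays moved. The work goes in short steps, each a Python script; the robot and the scene stay as the last script left them, time stands still between calls to the robot, and variables do not carry over. Pictures are saved under pics/ and viewed, at most 10 in all, crops included, and the job is handed in when it is done.

```bash
ls; mkdir -p pics
python3 - <<'E'
from cell import manip,cams
import cv2,numpy as np
s=manip.state();print(s['clock'],s['tool_pos'],s['tcp_rot'])
for n in('top','side'):
    c=cams.capture(n);cv2.imwrite(f'pics/{n}0.png',c['image']);np.savez(f'{n}0.npz',**c)
    print(n,c['intrinsics'].tolist(),c['position'],c['orientation'],c['z_map'].min(),c['z_map'].max())
E
```

```text
pics
0.0 [0.26491029 0.62007088 0.23741023] [-0.62988939 -3.07727044  0.00335128]
top [[475.8426512670151, 0.0, 311.99129130857335], [0.0, 475.8426512670151, 196.68012237176796], [0.0, 0.0, 1.0]] [0.43661597 0.02742101 0.98457944] [-2.12681679  2.18475623 -0.13992836] 0.0 1.9165342
side [[395.3739652784888, 0.0, 324.42682387787227], [0.0, 395.3739652784888, 201.7271114161839], [0.0, 0.0, 1.0]] [ 0.42808823 -0.71523708  0.45984018] [-2.05894111  0.23352241 -0.12186832] 0.0 3.230371
```

View pics/top0.png

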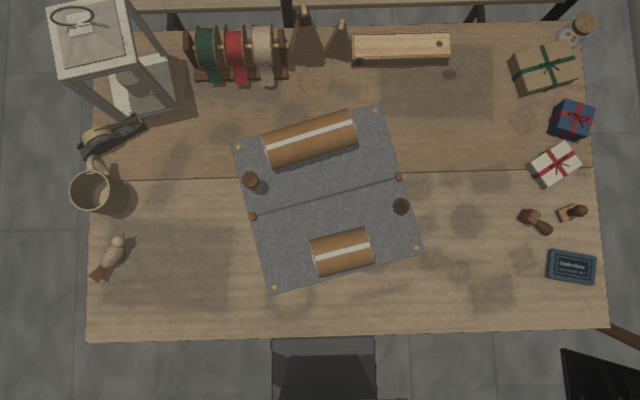

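View pics/side0.png

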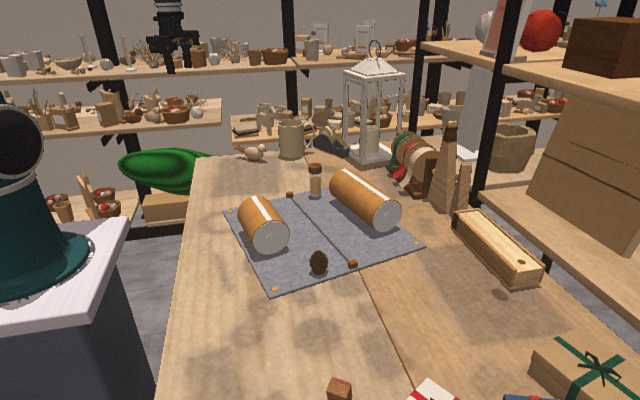

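The top view shows the long tube at about (310,139), beyond the line. The line runs between the blocks at (252,216) and (398,177), the short tube is at (342,252), the vial at (250,181) and the cone at (401,207). The side view agrees, so the tube has to roll toward the robot (mat −x). Next I'll measure it.

```bash
cat > h.py <<'E'
import numpy as np,cv2
from scipy.spatial.transform import Rotation as R
from scipy.optimize import least_squares
def cloud(c):
    K=c['intrinsics'];z=c['z_map'];v,u=np.mgrid[:400,:640]
    p=np.stack([(u-K[0,2])/K[0,0]*z,(v-K[1,2])/K[1,1]*z,z],-1)
    return p@R.from_rotvec(c['orientation']).as_matrix().T+c['position']
def ray(c,uv,h):
    K=c['intrinsics'];d=R.from_rotvec(c['orientation']).apply([(uv[0]-K[0,2])/K[0,0],(uv[1]-K[1,2])/K[1,1],1])
    return c['position']+d*(h-c['position'][2])/d[2]
def near(c,P,q,rad):   # pixels of the cloud near a world xy
    return (np.hypot(P[...,0]-q[0],P[...,1]-q[1])<rad)&(c['z_map']>0)
def tube(c,guess,rad,lo=.03):
    """axis mid-point, direction (y+), radius and top height from depth + not-grey colour"""
    P=cloud(c);m=near(c,P,guess,rad)&(P[...,2]>lo)&(P[...,2]<.1)
    n,l=cv2.connectedComponents(m.astype(np.uint8));k=1+np.argmax([np.sum(l==i) for i in range(1,n)])
    p=P[l==k];q=p[:,:2]
    def f(x,rr=None):
        n_=np.array([np.cos(x[1]),np.sin(x[1])])
        return np.hypot(q@n_-x[0],p[:,2]-x[2])-x[3]
    # x: offset along normal, normal angle, axis height, radius
    x0=[guess@[np.cos(.25),np.sin(.25)],.25,.044,.038]
    s=least_squares(f,x0,loss='soft_l1',f_scale=.002).x
    n_=np.array([np.cos(s[1]),np.sin(s[1])]);t=np.array([-n_[1],n_[0]])
    a=q@t;lo_,hi=np.percentile(a,[.5,99.5])
    return n_*s[0]+t*(lo_+hi)/2,s[1],s[2],s[3],hi-lo_
E
python3 - <<'E'
from h import *
c=dict(np.load('top0.npz'));s=dict(np.load('side0.npz'))
hsv=cv2.cvtColor(c['image'],cv2.COLOR_BGR2HSV)
def blob(c,u,v,r=12):
    hsv=cv2.cvtColor(c['image'],cv2.COLOR_BGR2HSV);m=np.zeros((400,640),np.uint8)
    w=hsv[v-r:v+r,u-r:u+r];m[v-r:v+r,u-r:u+r]=(w[...,1]>110)
    n,l,st,ce=cv2.connectedComponentsWithStats(m);k=1+np.argmax(st[1:,4]);return ce[k],st[k,4]
for cc,pts in((c,[(252,216),(398,177)]),(s,[(290,194),(353,264)])):
    b=[blob(cc,*p) for p in pts];print(b);w=[ray(cc,x[0],.015) for x in b]
    d=w[0]-w[1];print('blocks',w,'mid',(w[0]+w[1])/2,'len',np.linalg.norm(d),'xang',np.arctan2(-d[0],d[1]))
for n,cc in(('top',c),('side',s)):
    P=cloud(cc)
    for uv in ([(310,139),(342,252)] if n=='top' else [(365,198),(263,222)]):
        g=P[uv[1],uv[0],:2];print(n,uv,tube(cc,g,.13))
    print('mat z',P[170,330,2] if n=='top' else P[250,330,2])
g=ray(c,(250,181),.09);print('vial',g,'cone',ray(c,(401,207),.05))
E
```

```text
[(array([252.31428571, 215.85714286]), np.int32(35)), (array([398.3030303 , 176.12121212]), np.int32(33))]
blocks [array([0.52517316, 0.14717199, 0.015     ]), array([ 0.59941311, -0.15521086,  0.015     ])] mid [ 0.56229314 -0.00401944  0.015     ] len 0.31136306432739064 xang 0.24075436565229608
[(array([289.15384615, 193.87179487]), np.int32(39)), (array([352.2173913 , 263.43478261]), np.int32(69))]
blocks [array([0.52482467, 0.14225645, 0.015     ]), array([ 0.59812994, -0.15926439,  0.015     ])] mid [ 0.5614773  -0.00850397  0.015     ] len 0.3103038473384128 xang 0.2384914920287562
top (310, 139) (array([0.67578438, 0.02880937]), np.float64(0.2810442881326656), np.float64(0.04389380453674588), np.float64(0.03741417224072794), np.float64(0.1803450758099957))
top (342, 252) (array([ 0.4483687 , -0.02814405]), np.float64(0.2227562259683357), np.float64(0.04409832195800333), np.float64(0.037400548600766796), np.float64(0.11193814115358998))
mat z 0.004734728000840516
side (365, 198) (array([0.67236757, 0.01996895]), np.float64(0.2855288189306389), np.float64(0.04935388146807897), np.float64(0.03137146425470347), np.float64(0.17578327259086227))
side (263, 222) (array([ 0.44469608, -0.03316055]), np.float64(0.24991568309709658), np.float64(0.054651398083445046), np.float64(0.027872250821791303), np.float64(0.11343569511659342))
mat z 0.006148131001274149
vial [0.58500277 0.14159034 0.09      ] cone [ 0.53163052 -0.15084972  0.05      ]
```

Line mid is about (0.562, −0.005) with the x axis at 0.24 rad. The tube is at (0.6755, 0.028), at 0.28 rad and 118 mm from the line. I'll roll it in about three light strokes, using force feedback.

```bash
cat > stroke.py <<'E'
from h import *
from cell import manip,inverse_kinematics,cams
TR=.038;W=.009
def rotv(th):
    y=np.array([-np.sin(th),np.cos(th),0]);z=np.array([0,0,-1.]);best=None
    for s in(1,-1):
        r=R.from_matrix(np.c_[np.cross(s*y,z),s*y,z]).as_rotvec()
        q=inverse_kinematics([.6,0,.12],r)
        if q is not None and (best is None or abs(q[5])<best[0]): best=(abs(q[5]),r)
    return best[1]
def fz(f0): return manip.state()['contact_force']-f0
def goto(c,th,b,z=.15):
    u=-np.array([np.cos(th),np.sin(th)]);manip.move_pose([*(c-u*b),z],rotv(th))
def stroke(c,th,adv,b=.012,F=4.,rate=.06):
    """tube centre c, normal angle th, roll toward -n by adv; returns tip travel"""
    u=-np.array([np.cos(th),np.sin(th)]);p0=c-u*b
    manip.move_linear([*p0,.089],rate=.15);manip.dwell(.2)
    f0=manip.state()['contact_force'].copy();z=.089
    while z>.073:
        z-=.0005;manip.move_linear([*p0,z],rate=.03)
        f=fz(f0)[2]
        if f>F*.7:break
    else:
        manip.move_linear([*p0,.12]);raise SystemExit('no contact')
    print('contact',z,fz(f0).round(1),manip.state()['clock'])
    flat=b+W;corr=0;log=[]
    for a in np.arange(.003,adv+.0005,.003):
        if a<flat: s,h=2*a,0
        else:
            ph=(a-flat)/TR; s=a-b+W+TR*np.sin(ph)+0; h=TR*(1-np.cos(ph)); s=s+b
        manip.move_linear([*(p0+u*s),z-h+corr],rate=rate)
        f=fz(f0);log.append((round(a*1e3),round(float(f[:2]@u),1),round(float(f[2]),1),round(corr*1e3,2)))
        corr+=np.clip((f[2]-F)*1e-4,-.0006,.0006)
        if abs(f).max()>25: print('big force');break
    print(log)
    t=manip.state()['tool_pos'];manip.move_linear([*t[:2],t[2]+.06],rate=.1)
    print('clock',manip.state()['clock'])
E
python3 - <<'E'
from stroke import *
manip.set_gripper(.06)
c=np.array([.6755,.027]);th=.281
goto(c,th,.012,.13);print(manip.state()['tool_pos'],manip.state()['clock'])
stroke(c,th,.036)
k=cams.capture('top');cv2.imwrite('pics/top1.png',k['image'])
s=cams.capture('side');cv2.imwrite('pics/side1.png',s['image'][100:350,150:550])
E
```

```text
[0.687094   0.03136964 0.13025252] 3.275
contact 0.08149999999999999 [-0.6  0.9  3.7] 7.65
[(3, 0.6, 4.6, 0.0), (6, 0.7, 6.2, np.float64(0.06)), (9, 0.5, 5.7, np.float64(0.28)), (12, 1.1, 4.8, np.float64(0.45)), (15, 0.3, 5.5, np.float64(0.53)), (18, 0.9, 4.4, np.float64(0.68)), (21, 0.4, 5.8, np.float64(0.72)), (24, 1.5, 5.5, np.float64(0.89)), (27, 1.5, 5.6, np.float64(1.04)), (30, 1.5, 5.4, np.float64(1.2)), (33, 0.7, 6.5, np.float64(1.34)), (36, 1.9, 5.4, np.float64(1.59))]
clock 11.4
```

View pics/side1.png

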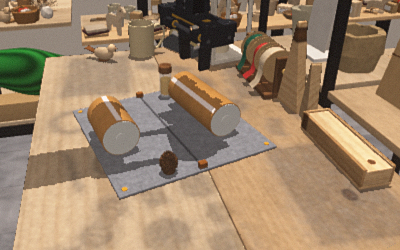

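The side view shows the tube rolled toward the line, with its seam turned toward the robot and the neighbours undisturbed. I'll move the hand aside and measure from the top.

```bash
cat >> stroke.py <<'E'
L=np.array([.562,-.0055]);LA=.24
def look(g,name):
    t=manip.state()['tool_pos'];manip.move_linear([t[0]-.02,t[1]+.28,.2],rate=.3)
    k=cams.capture('top');cv2.imwrite(f'pics/{name}.png',k['image']);np.savez(name+'.npz',**k)
    r=tube(k,np.array(g),.11);n=np.array([np.cos(LA),np.sin(LA)]);d=r[0]-L
    print(r,'x',d@n,'y',d@[-n[1],n[0]],manip.state()['clock']);return r
E
python3 - <<'E'
from stroke import *
r=look([.641,.015],'top2')
c,th=r[0],r[1]
goto(c,th,.012,.13)
stroke(c,th,.036)
look(c-.037*np.array([np.cos(th),np.sin(th)]),'top3')
E
```

```text
(array([0.64755457, 0.02051257]), np.float64(0.2810287598330383), np.float64(0.043813528406403235), np.float64(0.03750806727207223), np.float64(0.1805646436389226)) x 0.08928566011778931 y 0.004930446580786264 12.6583
contact 0.08149999999999999 [-1.3  0.9  3.1] 18.125
[(3, -0.0, 5.1, 0.0), (6, 0.1, 5.3, np.float64(0.11)), (9, 0.1, 6.1, np.float64(0.23)), (12, 0.5, 5.0, np.float64(0.44)), (15, 0.8, 4.6, np.float64(0.54)), (18, 1.1, 5.1, np.float64(0.6)), (21, 1.1, 4.9, np.float64(0.71)), (24, 0.1, 4.9, np.float64(0.8)), (27, 0.9, 5.8, np.float64(0.89)), (30, 1.1, 6.2, np.float64(1.07)), (33, 1.2, 6.2, np.float64(1.28)), (36, 1.7, 7.0, np.float64(1.51))]
clock 21.875
(array([0.61994226, 0.0123807 ]), np.float64(0.28084698674437863), np.float64(0.04338905414934901), np.float64(0.037793732877216345), np.float64(0.18076667746320288)) x 0.060531801309150396 y 0.0035951737022428213 23.0333
```

View pics/top3.png

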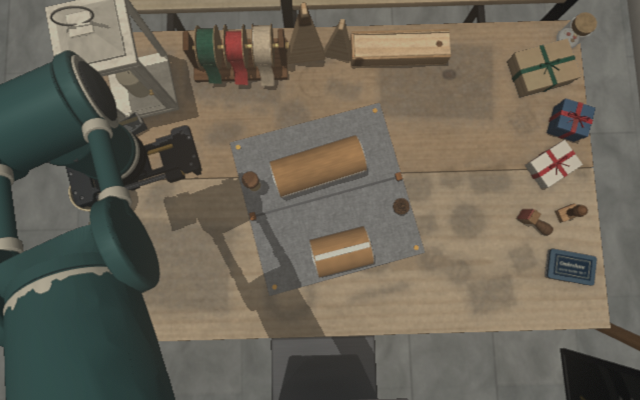

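The tube is 60.5 mm from the line, rolling 29 mm per stroke, with the seam now underneath or toward the front and everything else in place. I'll do two more strokes and then check.

```bash
sed -i 's/\.089/.0855/g' stroke.py
python3 - <<'E'
from stroke import *
c=np.array([.61994,.01238]);th=.281;n=np.array([np.cos(th),np.sin(th)])
goto(c,th,.012,.12)
stroke(c,th,.039)
c=c-.0315*n
t=manip.state()['tool_pos'];manip.move_linear([*(c+.012*n),.11],rate=.2)
stroke(c,th,.036)
look(c-.029*n,'top4')
E
```

```text
contact 0.0815 [-1.3 -0.2  2.9] 26.725
[(3, 0.9, 4.5, 0.0), (6, 0.1, 4.7, np.float64(0.05)), (9, 1.7, 5.2, np.float64(0.12)), (12, 0.7, 5.2, np.float64(0.24)), (15, 0.2, 5.7, np.float64(0.36)), (18, 0.8, 5.0, np.float64(0.54)), (21, 0.4, 4.1, np.float64(0.64)), (24, 0.6, 5.6, np.float64(0.64)), (27, 1.3, 5.7, np.float64(0.81)), (30, 1.5, 7.3, np.float64(0.97)), (33, 1.5, 8.0, np.float64(1.3)), (36, 1.4, 6.0, np.float64(1.7)), (39, 1.8, 7.3, np.float64(1.89))]
clock 30.725
contact 0.081 [0.6 2.5 5.5] 33.875
[(3, -0.4, 7.0, 0.0), (6, -0.2, 7.1, np.float64(0.3)), (9, -0.1, 6.6, np.float64(0.6)), (12, 1.2, 5.3, np.float64(0.86)), (15, 0.1, 4.6, np.float64(0.99)), (18, -0.0, 4.4, np.float64(1.05)), (21, 0.1, 6.0, np.float64(1.09)), (24, -0.3, 6.7, np.float64(1.28)), (27, 0.6, 5.6, np.float64(1.55)), (30, 0.5, 5.0, np.float64(1.71)), (33, 1.4, 6.4, np.float64(1.81)), (36, 0.1, 6.1, np.float64(2.06))]
clock 37.625
(array([ 0.56225106, -0.00392083]), np.float64(0.2811266820272767), np.float64(0.04365878784691455), np.float64(0.037666655690855214), np.float64(0.18003515226418282)) x 0.0006192354213022949 y 0.0014742275275654703 38.7833
```

View pics/top4.png

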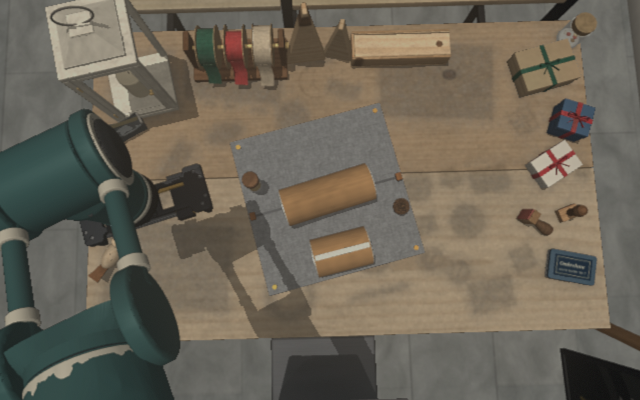

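The tube now lies on the line at about (328,194), 0.6 mm off it, with its seam out of sight underneath. The other objects have not moved and the hand is clear, so I'm handing in.

```bash
python3 -c "
from cell import order,manip
print(manip.state()['contact_force'],order.close_job())"
```

```text
the job is handed in; nothing more can be done
[-0.16343925 -0.02414183 -0.61727296] None
```

I rolled the long tube onto the line with four light fingertip strokes and handed the job in at about 39 s; my last measurement put it 0.6 mm off the line, 1.5 mm off its middle and 0.04 rad from parallel, with the seam underneath, the other objects apparently unmoved and the hand clear, but no verdict came back.

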